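Seat the shaker's adaptor plate on its pin and lock it with the handwheel

ROBOT

A 6-joint arm with a two-finger parallel gripper is mounted at the origin on the work surface. World frame = base frame: x ahead of the robot, y to its left, z up, the work surface at z = 0. Lengths are in m, angles in rad, forces in N, time in s.
With the tool pointing down it reaches from about 0.375 to 0.925 m from the base axis. Payload 5.7 kg.
Tool frame: the origin (TCP) lies at the very end of the fingers, on their centre line; the grasp point (between the pads) lies 19 mm behind it; z points along the fingers, y is the line along which they close (so a half turn about z gives the same grasp; the last joint's range is limited). The gripper opens to 88 mm and grips with 3 to 60 N. Pads are 20 mm wide; open, the fingers measure 115 mm over their backs; the gripper's body (75 mm by 178 mm) begins 61 mm behind the grasp point.
Start: joints at [1.212, 0.359, 1.51, -0, 1.272, -0.115], TCP at [0.145, 0.582, 0.223] pointing down, gripper open.
Joint ranges: [-2.97, 2.97], [-1.01, 2.36], [0.21, 2.38], [-0.96, 4.11], [0.2, 2.71], [-2.98, 2.98]. Speed limits (rad/s): [2.39, 2.39, 3.14, 3.14, 3.14, 3.14].

INTERFACE

Orientations are given as a rotation vector (axis times angle).
In Python, from bench import * gives the robot as it stands.
- The arm moves only by the tool drive_tool, never from a script. Its argument "rows" is text: rows parted by semicolons, each of 7 numbers parted by spaces: the finger opening in cm, from 0 to 8.78, then the shift along the tool's x, y, z in cm, then the turn, a rotation vector about the tool's x, y, z in rad. A call has 1 to 5 rows; each row shifts and turns the commanded pose from where the row before left it, along the tool's axes as they then stand; what a row does not reach is not made up. A row lasts 1/12 s, in which the tool goes at most 41.7 mm and 7.16 degrees, less where a joint would pass 70% of its speed; a pose out of reach is approached as far as the arm can. A call with a gripper value outside its range is refused whole. The fingers move at their own pace and stop on an object; the grip force is fixed at half the most. Time passes only in rows, so rows that do not move let the fingers close. It gives the time, the measured TCP pose, the force, the opening and the grip force at its end, in the units of the state.
- get_obs(): the state, without advancing time (a new reading comes with each control period).
- capture(name): name is "scene" or "top" or "wrist"; returns the picture (420x560x3 uint8, red, green, blue); there is no depth.
- camera_model(name): a dict with "fx", "fy", "cx", "cy" (pixels), "pose" (4x4, takes a point from camera to world coordinates). Camera axes: x right, y down, z forward; pixel columns grow to the right and rows downward; lengths in m; the calibration is good to about 2 mm. A picture is of the moment at which its call begins: read the wrist's pose just before it. camera_model takes no time and is no camera call; for the wrist camera it gives the pose at the moment of the call.
- hand_in(): hands the job in; it is judged then, once.
The state is a dict: "time": time; "joints": joint angles; "joint_vel": joint speeds; "joint_torque": joint torques, N m; "ee_pos": TCP position; "orientation": TCP orientation; "contact_force": force on the tool from outside, world axes, zero at the start; "moment": the same for the moment, N m; "gripper_width": opening from 0.0 (shut) to 1.0 (fully open); "finger_force": force on a finger pad.
Only numpy, scipy, OpenCV 4.12 (cv2) and the standard library are available. Lean on these libraries where they do the work, as an engineer would, in place of code of your own. Each camera call takes 0.05 s, during which the arm holds its last target. There are 200 camera calls.

TASK

Slide the aluminium adaptor plate along the shaker's white loading shelf and over the dark platform, without lifting it off, until its hole is over the brass pin and it drops down flat and square on the platform. Then turn the handwheel on the sloping console clockwise until its white pointer end stands at the long red mark, so that the yellow jaw locks the plate, and leave everything else on the bench where it is.

Things in the scene. Friction and masses are not known exactly. Their poses are not given: they have to be found in the camera images.
- plate: loose aluminium plate, 120 (its x) x 160 (its y) x 6 mm, about 0.35 kg, with a 34 mm round through hole in its middle and a blue grip bar on it. Origin: centre of the hole, on the underside; z up. It starts flat on the loading shelf, up to 0.35 rad askew to the shaker, its bar on the side away from the pin. Seated, its axes are parallel to the shaker's.
- plate_handle (a point): middle of the top of the plate's blue grip bar, at plate x 0, y +45 mm, 40 mm above the plate's underside. The bar is 70 mm long along the plate's x, 14 mm thick along its y and stands 34 mm above the plate's upper face. Axes as the plate's.
- shaker: the fixed white bench shaker. Origin: on the bench, right below the pin; x away from the robot, y to its left (yaw within 0.15 rad), z up. Along its y: dark platform, top 40 mm above the bench, x -110 to +110, y -117 to +83 mm; white loading shelf at +y (see shelf_edge); console at -y (y -300 to -125 mm), its face rising away from the robot.
- shelf_edge (a point): middle of the edge of the white loading shelf, at shaker y +86 mm, on the shelf's top, 49 mm above the bench: a 9 mm step down to the platform. The shelf reaches from there to shaker y +350, x -120 to +190 mm. Axes as the shaker's. The seated plate ends 6 mm clear of this step; more than about 0.09 rad askew, a corner stays up on the shelf.
- pin (a point): centre of the foot of the brass pin, at platform level; axes as the shaker's. The pin is 30 mm across and 7.5 mm high, so its top is 1.5 mm below the shelf's top: the plate, held level with the shelf, slides over it, and let go there it falls 9 mm round the pin.
- wheel (a joint): handwheel angle in rad, growing clockwise as seen facing the sloping face: 0 = white pointer end straight up the slope, 3.665 = at the long red mark (7 o'clock). Starts at 0 to 0.7; stops at 0 and 4.4; stays where left; needs about 0.1 N m. Drives the yellow jaw 8 mm per rad out over the seated plate's edge without touching it (2 mm above); a plate that is not down blocks it.
- wheel_grip (a point): on the handwheel's axis, 40 mm out from the sloping face, inside its green grip bar (78 mm long, 14 thick, from 20 to 50 mm out from the face, on a black disc 90 mm across). Turns with the wheel: x along the bar to its white end, z outward along the axis, which leans 0.44 rad (25 deg) from vertical towards the shaker's -x. The axis meets the face 100 mm above the bench.
- jar: bystander: white jar with blue cap, 48 mm across, 60 mm high, standing on the far edge of the loading shelf. Origin: centre of the underside.
- tipbox: bystander: yellow tip box 60 x 110 x 45 mm on the bench in front of the console. Origin: centre of the underside.
- bottle_a: bystander: clear bottle with blue cap, 72 mm across, 160 mm high, on the bench behind the platform. Origin: centre of the underside.
- bottle_b: bystander: amber bottle with blue cap, 66 mm across, 140 mm high, on the bench behind the platform. Origin: centre of the underside.
- beaker: bystander: clear beaker 70 mm across, 90 mm high, on the bench left of the shaker. Origin: centre of the underside.
- mug: bystander: blue mug 80 mm across, 90 mm high, on the bench right of the shaker. Origin: centre of the underside.
Things that resemble listed ones, but are neither listed nor needed, are in the scene too. Several things have the shape of the plate; the one meant has the colours described above.

How it is judged:
By the outcome, as a careful person would: the job done as asked, in the order asked, and still so for the second after the job is handed in, with the robot touching nothing.
It also fails if it takes over 67 s, if anything falls off the work surface, if the arm or the gripper's body presses on something with over 40 N, if the wrist force passes 120 N, or if a joint passes its speed limit or range.

## Working session

There is one attempt and no reset: what is moved stays moved. The work goes in short steps, Python scripts to look and compute and a tool call to move; the robot and the scene stay as the last step left them, time stands still between calls to the robot, and variables do not carry over. Pictures are saved under pics/ and viewed, at most 10 in all, crops included, and the job is handed in when it is done.

Besides the shell and the picture viewer there is one more tool, called after "Request:" in YAML: its name, and indented under it one key for each argument. drive_tool: Moves the arm, as the interface text tells. Its arguments: {"type":"object","properties":{"rows":{"type":"string"}},"required":["rows"]}

```bash
mkdir -p pics; ls; python3 - <<'E'
from bench import *
import cv2,numpy as np
o=get_obs();print(o)
for n in("scene","top"):
    im=capture(n);cv2.imwrite(f"pics/{n}0.png",cv2.resize(im[:,:,::-1],(800,600),interpolation=cv2.INTER_CUBIC));cv2.imwrite(f"{n}_raw.png",im[:,:,::-1])
    m=camera_model(n);print(n,m)
E
```

```text
pics
{'time': 0.0, 'joints': array([ 1.21186679e+00,  3.59493987e-01,  1.51142233e+00,  7.16785993e-06,
        1.27249553e+00, -1.15084670e-01]), 'joint_vel': array([-1.49621795e-04, -8.16817291e-04, -2.22782255e-03, -1.53681349e-03,
        2.13462318e-05,  2.51895357e-04]), 'joint_torque': array([ 3.92630347e-03, -5.15360355e+01, -2.70732290e+01,  6.79936772e-02,
        3.48832668e-02, -1.29991313e-04]), 'ee_pos': array([0.14461467, 0.58160449, 0.22182   ]), 'orientation': array([-3.82032749e-01, -3.11783936e+00,  2.77478812e-03]), 'contact_force': array([-0.68665902, -0.05900802, -0.21882204]), 'moment': array([-0.00687101,  0.01401079,  0.04056366]), 'finger_force': 0.0, 'gripper_width': 0.9997157231790119}
scene {'fx': 479.9188521899238, 'fy': 479.9188521899238, 'cx': 280.6171806190388, 'cy': 214.05964029323408, 'pose': array([[ 0.72821539,  0.47665214, -0.49244805,  1.1567142 ],
       [ 0.68534615, -0.508279  ,  0.52149124, -0.68137382],
       [-0.00173109, -0.71725532, -0.6968083 ,  1.04098317],
       [ 0.        ,  0.        ,  0.        ,  1.        ]])}
top {'fx': 525.7702213919597, 'fy': 525.7702213919597, 'cx': 277.27469090053086, 'cy': 209.40150085307704, 'pose': array([[-0.01749435, -0.98109054,  0.1927571 ,  0.19013587],
       [-0.99981392,  0.0155983 , -0.01134981,  0.04602952],
       [ 0.00812851, -0.19291979, -0.98118086,  1.67688187],
       [ 0.        ,  0.        ,  0.        ,  1.        ]])}
```

View pics/top0.png

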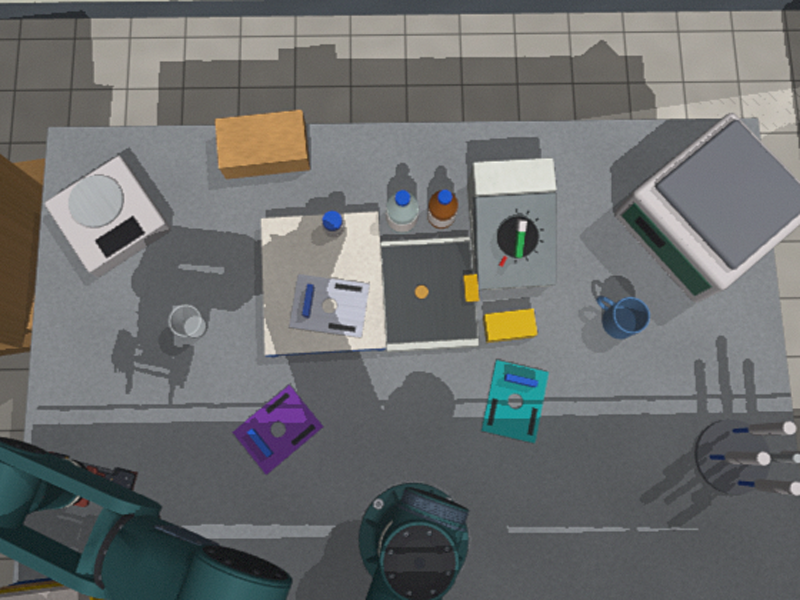

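View pics/scene0.png

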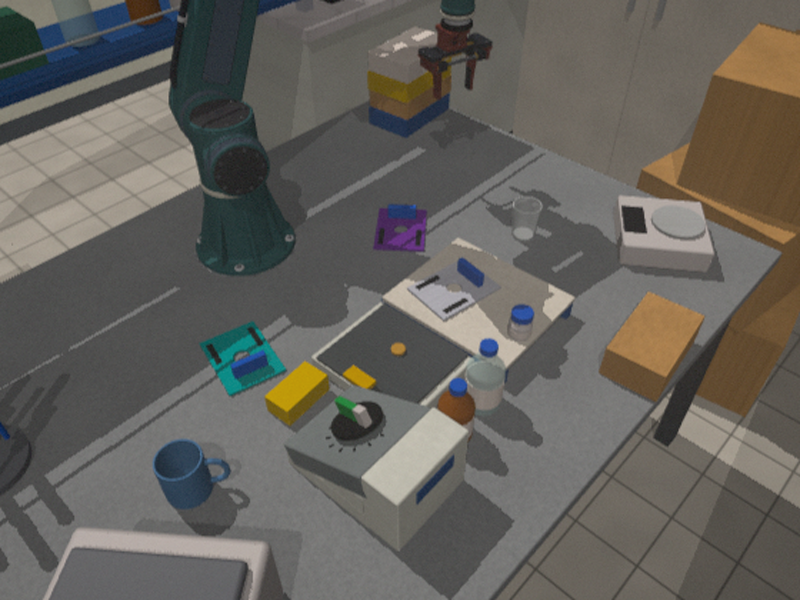

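The top view shows the aluminium plate at about (330,307), with its blue bar at (308,300). The pin is at (421,292), the wheel at (518,237) with its white end up, the jar at (332,220) and the tip box at (511,325). I'll enlarge this to read it more closely.

```bash
python3 - <<'E'
import cv2
a=cv2.imread("top_raw.png")[140:260,175:400]
cv2.imwrite("pics/topc.png",cv2.resize(a,None,fx=3.5,fy=3.5,interpolation=cv2.INTER_CUBIC))
E
```

```text
(no output)
```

View pics/topc.png

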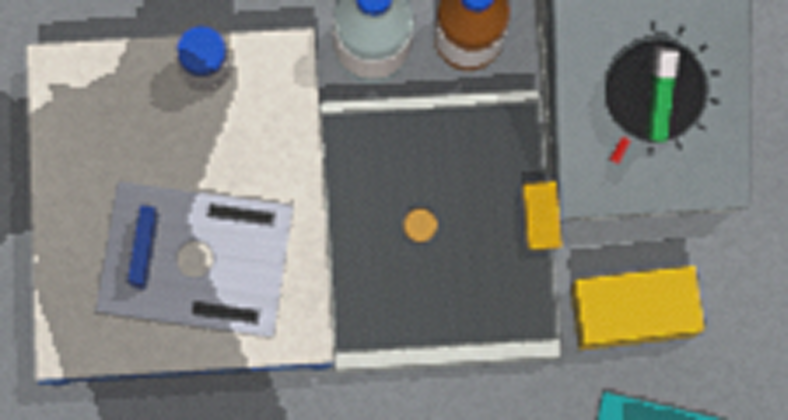

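The crop shows:
- plate corners at (121,182), (294,203), (272,336) and (97,313)
- pin at (421,226)
- shelf edge from (315,32) to (333,365)
- wheel bar from (668,52) to (660,138)

```bash
cat > h.py <<'E'
import numpy as np,cv2
from bench import *
from scipy.spatial.transform import Rotation as R
def ray(m,u,v,z):
    P=m["pose"];d=P[:3,:3]@[(u-m["cx"])/m["fx"],(v-m["cy"])/m["fy"],1];t=(z-P[2,3])/d[2];return P[:3,3]+t*d
def proj(m,p):
    P=m["pose"];c=P[:3,:3].T@(np.asarray(p)-P[:3,3]);return np.array([m["fx"]*c[0]/c[2]+m["cx"],m["fy"]*c[1]/c[2]+m["cy"]])
E
python3 - <<'E'
from h import *
np.set_printoptions(precision=4,suppress=True)
m=camera_model("top")
f=lambda x,y,z:ray(m,175+(x-1.25)/3.5,140+(y-1.25)/3.5,z)
C=[f(*p,.055) for p in[(121,182),(294,203),(272,336),(97,313)]]
print("plate",np.mean(C,0),*[ (np.linalg.norm(C[i]-C[i-1]).round(4),np.arctan2(*(C[i]-C[i-1])[1::-1]).round(3)) for i in range(4)])
print("hole",f(196,259,.055),"bar",f(145,246,.089))
pin=f(421,226,.0475);print("pin",pin)
a,b=f(315,32,.049),f(333,365,.049);d=a-b;yaw=np.arctan2(d[1],d[0]);print("edge",a,b,np.linalg.norm(d),yaw)
for q in ([(322,106),(537,97)],[(336,358),(559,350)]):
    e=f(*q[0],.04)-f(*q[1],.04);print("yaw",np.arctan2(-e[0],e[1]))
# wheel: axis in shaker frame
c,s=np.cos(yaw),np.sin(yaw);S=np.array([[c,-s,0],[s,c,0],[0,0,1]]);org=np.array([pin[0],pin[1],0])
print("edge mid in shaker",S.T@(a-org),S.T@(b-org))
az=S@[-np.sin(.4363),0,np.cos(.4363)]
# disc centre px (657,90): disc top maybe ~20 out
print("disc",f(657,90,.1+.02*az[2])-.02*az, "in shaker",S.T@(f(657,90,.1+.02*az[2])-.02*az-org))
A=f(664,95,.1+.05*az[2])-.05*az;print("bar",A,S.T@(A-org))
print("jar",f(200,75,.049),"tipbox",f(640,308,.045))
E
```

```text
plate [0.4984 0.1737 0.055 ] (np.float64(0.1211), np.float64(-0.17)) (np.float64(0.1575), np.float64(-1.71)) (np.float64(0.1225), np.float64(2.971)) (np.float64(0.1573), np.float64(1.423))
hole [0.4975 0.1738 0.055 ] bar [0.5034 0.2158 0.089 ]
pin [ 0.5261 -0.029   0.0475]
edge [0.71   0.0645 0.049 ] [0.4007 0.0524 0.049 ] 0.3094952865259991 0.03891429502504826
yaw 0.028028658621813016
yaw 0.019696836436472367
edge mid in shaker [0.1874 0.0862 0.049 ] [-0.1221  0.0862  0.049 ]
disc [ 0.6387 -0.2358  0.1   ] in shaker [ 0.1045 -0.211   0.1   ]
bar [ 0.6391 -0.2362  0.1   ] [ 0.1049 -0.2115  0.1   ]
jar [0.6704 0.1705 0.049 ] tipbox [ 0.4482 -0.2242  0.045 ]
```

```bash
cat >> h.py <<'E'
np.set_printoptions(precision=4,suppress=True)
YAW=0.035
def tooldown(ty,lean=0):
    """tool y along world yaw ty; z down"""
    y=np.array([np.cos(ty),np.sin(ty),0]);z=np.array([0,0,-1.]);return np.c_[np.cross(y,z),y,z]
def go(p,M):
    o=get_obs();Rc=R.from_rotvec(o["orientation"]).as_matrix()
    d=Rc.T@(np.asarray(p)-o["ee_pos"]);w=R.from_matrix(Rc.T@M).as_rotvec()
    print("t",o["time"],"tcp",o["ee_pos"],"F",o["contact_force"],"w",o["gripper_width"]*8.8,"j",o["joints"]);print("shift cm (tool)",d*100,"n",np.linalg.norm(d)/.0417,"rot",w,np.linalg.norm(w)/.125)
E
python3 -c "
from h import *
go([.5055,.218,.20],tooldown(1.413))"
```

```text
t 0.1 tcp [0.1446 0.5817 0.2219] F [-0.4681  0.1523  0.4561] w 8.766360055170807 j [ 1.2119  0.3594  1.5113 -0.      1.2725 -0.1151]
shift cm (tool) [-43.7984 -26.5805   2.2297] n 12.297723630496284 rot [-0.0016 -0.0002 -0.086 ] 0.6878761834318741
```

Request:
drive_tool:
  rows: "8.7 -2.92 -1.77 0.15 0 0 0;8.7 -2.92 -1.77 0.15 0 0 0;8.7 -2.92 -1.77 0.15 0 0 0;8.7 -2.92 -1.77 0.15 0 0 0;8.7 -2.92 -1.77 0.15 0 0 0"

```text
time: 0.52
ee_pos: [0.2657, 0.4597, 0.2147]
orientation: [-0.381, -3.118, 0.001]
contact_force: [0.0, 0.2, -0.7]
gripper_width: 0.99
finger_force: 0.0
```

Request:
drive_tool:
  rows: "8.7 -2.92 -1.77 0.15 0 0 0;8.7 -2.92 -1.77 0.15 0 0 0;8.7 -2.92 -1.77 0.15 0 0 0;8.7 -2.92 -1.77 0.15 0 0 0;8.7 -2.92 -1.77 0.15 0 0 0"

```text
time: 0.93
ee_pos: [0.3861, 0.3385, 0.2073]
orientation: [-0.382, -3.118, 0.001]
contact_force: [0.1, 0.9, 0.3]
gripper_width: 0.993
finger_force: 0.0
```

Request:
drive_tool:
  rows: "8.7 -2.92 -1.77 0.15 0 0 0;8.7 -2.92 -1.77 0.15 0 0 0;8.7 -2.92 -1.77 0.15 0 0 0;8.7 -2.92 -1.77 0.15 0 0 0;8.7 -2.92 -1.77 0.15 0 0 -0.086"

```text
time: 1.35
ee_pos: [0.5065, 0.2173, 0.1998]
orientation: [-0.248, -3.131, 0.0]
contact_force: [-0.9, -0.1, -0.5]
gripper_width: 0.996
finger_force: 0.0
```

Request:
drive_tool:
  rows: "8.7 0 0 0 0 0 0"

```text
time: 1.43
ee_pos: [0.5101, 0.2149, 0.1998]
orientation: [0.246, 3.129, -0.003]
contact_force: [1.2, 0.4, 0.1]
gripper_width: 0.988
finger_force: 0.0
```

```bash
python3 - <<'E'
from h import *
m=camera_model("wrist");im=capture("wrist");print(m)
cv2.imwrite("pics/w1.png",cv2.resize(im[:,:,::-1],(800,600),interpolation=cv2.INTER_CUBIC))
go([.5055,.218,.06],tooldown(1.413))
M=np.array([[np.cos(-.158),-np.sin(-.158)],[np.sin(-.158),np.cos(-.158)]])
for q in([-.035,.038,.089],[.035,.038,.089],[.035,.052,.089],[-.035,.052,.089],[.06,.08,.055],[-.06,.08,.055]):
    w=[.4984,.1737]+M@q[:2];print(proj(m,[*w,q[2]])/.7)
E
```

```text
{'fx': 327.22217145740245, 'fy': 327.22217145740245, 'cx': 280.15421436647097, 'cy': 213.74723642252363, 'pose': array([[ 0.1566,  0.9546,  0.2533,  0.4413],
       [ 0.9877, -0.1512, -0.0407,  0.2264],
       [-0.0005,  0.2566, -0.9665,  0.3612],
       [ 0.    ,  0.    ,  0.    ,  1.    ]])}
t 1.4833 tcp [0.5077 0.2167 0.1996] F [0.5093 0.5331 0.2202] w 8.730390565294433 j [ 0.2787  0.3129  1.6432 -0.0006  1.1856 -1.1305]
shift cm (tool) [ 0.2381  0.1004 13.9645] n 3.349365310645109 rot [-0.0006  0.0001 -0.0035] 0.028559380859644025
[391.678  234.3497]
[392.1238 348.3425]
[414.7979 348.3627]
[415.8567 234.3695]
[452.9682 365.2577]
[458.5773 188.9812]
```

View pics/w1.png

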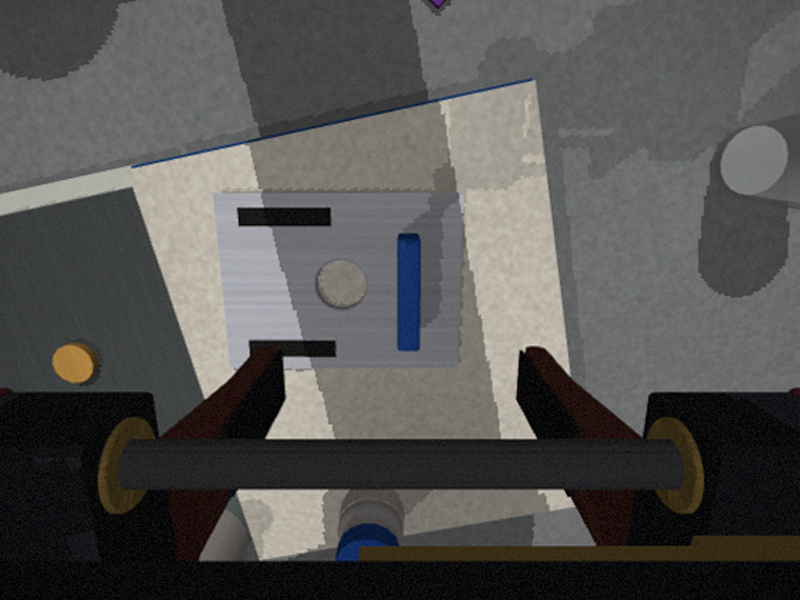

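The wrist view shows the bar from (398,234) to (420,350), parallel to the fingers and about 2.5 mm towards tool +y. The hole is at (341,283) and the pin at (75,362). I'll descend with that offset.

Request:
drive_tool:
  rows: "8.7 0 0.25 3.3 0 0 0;8.7 0 0 3.3 0 0 0;8.7 0 0 3.3 0 0 0;8.7 0 0 3.0 0 0 0;8.7 0 0 1.0 0 0 0"

```text
time: 1.9
ee_pos: [0.502, 0.2212, 0.0573]
orientation: [-0.247, -3.125, 0.004]
contact_force: [-0.9, -0.7, 0.3]
gripper_width: 0.987
finger_force: 0.0
```

Request:
drive_tool:
  rows: "8.7 0 0 0 0 0 0;1 0 0 0 0 0 0;1 0 0 0 0 0 0;1 0 0 0 0 0 0;1 0 0 0 0 0 0"

```text
time: 2.32
ee_pos: [0.5074, 0.2218, 0.0628]
orientation: [0.247, 3.129, 0.002]
contact_force: [-0.2, 0.6, 0.1]
gripper_width: 0.721
finger_force: 0.0
```

Request:
drive_tool:
  rows: "1 0 0 0 0 0 0;1 0 0 0 0 0 0;1 0 0 0 0 0 0;1 0 0 0 0 0 0;1 0 0 0 0 0 0"

```text
time: 2.73
ee_pos: [0.5062, 0.2213, 0.0612]
orientation: [-0.248, -3.132, 0.0]
contact_force: [-0.4, 0.5, 0.2]
gripper_width: 0.349
finger_force: 0.0
```

Request:
drive_tool:
  rows: "1 0 0 0 0 0 0;1 0 0 0 0 0 0;1 0 0 0 0 0 0;1 0 0 0 0 0 0;1 0 0 0 0 0 0"

```text
time: 3.15
ee_pos: [0.5061, 0.2211, 0.0611]
orientation: [-0.248, -3.132, 0.001]
contact_force: [0.6, -2.0, 0.2]
gripper_width: 0.159
finger_force: 30.0
```

```bash
python3 - <<'E'
from h import *
m=camera_model("wrist");im=capture("wrist");print(m["pose"])
cv2.imwrite("pics/w2.png",cv2.resize(im[:,:,::-1],(800,600),interpolation=cv2.INTER_CUBIC))
t=[.526,-.029]+np.array([-np.sin(.035),np.cos(.035)])*.045
go([t[0],t[1],.0605],tooldown(np.pi/2+.035))
for p in([.526,-.029,.0475],): print(proj(m,p)/.7)
E
```

```text
[[ 0.1575  0.9552  0.2506  0.4377]
 [ 0.9875 -0.1525 -0.0394  0.2324]
 [ 0.0005  0.2537 -0.9673  0.2227]
 [ 0.      0.      0.      1.    ]]
t 3.2 tcp [0.506  0.2211 0.0611] F [-0.6918 -2.2395  0.2198] w 1.367056579543286 j [ 0.287   0.4884  1.7769 -0.0004  0.8767 -1.1258]
shift cm (tool) [ -5.0373 -19.9685   0.0649] n 4.9386476230000325 rot [-0.0004 -0.0003 -0.1927] 1.541918008328245
[-165.6426  490.0333]
```

View pics/w2.png

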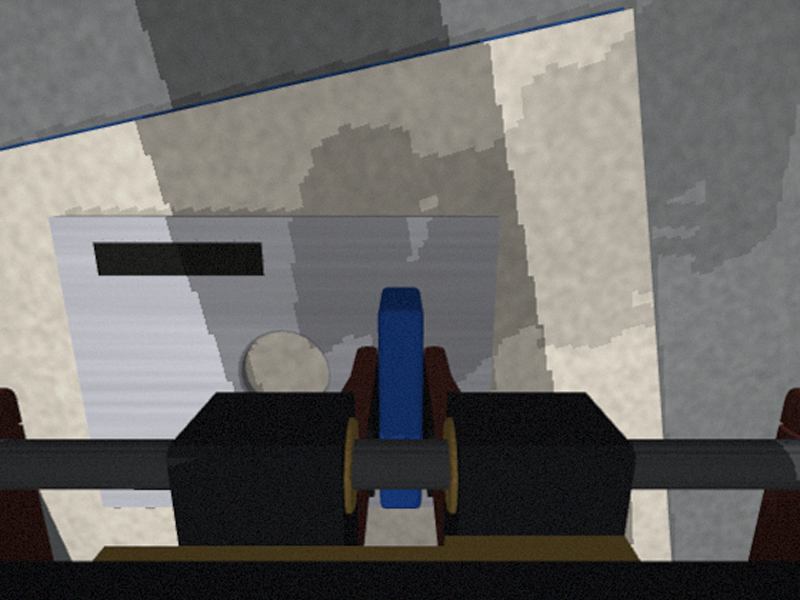

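The bar is gripped at 14 mm. The hole centre is at about (285,372) in this view. Next I'll work out the hole-to-tool offset and check the pin position using the earlier wrist picture.

```bash
python3 - <<'E'
from h import *
m=camera_model("wrist")
o=get_obs();h=ray(m,285*.7,372*.7,.055);Rc=R.from_rotvec(o["orientation"]).as_matrix()
off=Rc.T@(h-o["ee_pos"]);print("hole",h,"tool off",off)
for a,b in(((50,217),(498,216)),((379,290),(379,500))):
  e=ray(m,b[0]*.7,b[1]*.7,.055)-ray(m,a[0]*.7,a[1]*.7,.055);print("dir",np.arctan2(e[1],e[0]))
m["pose"]=np.array([[ 0.1566,0.9546,0.2533,0.4413],[0.9877,-0.1512,-0.0407,0.2264],[-0.0005,0.2566,-0.9665,0.3612],[0,0,0,1]])
pin=ray(m,75*.7,361*.7,.0475);print("pin",pin)
e=ray(m,132*.7,187*.7,.049);f=ray(m,203*.7,405*.7,.049);print("edge yaw",np.arctan2(*(f-e)[1::-1]))
e=ray(m,132*.7,165*.7,.049);f=ray(m,534*.7,80*.7,.049);print("front edge yaw",np.arctan2(*(f-e)[1::-1])-np.pi/2)
print(e,f)
E
```

```text
hole [0.5004 0.1776 0.055 ] tool off [-0.0012 -0.0438  0.0061]
dir 1.4147998549616576
dir -0.16967171944181714
pin [ 0.5278 -0.0237  0.0475]
edge yaw 0.02934399753532654
front edge yaw 0.03694447761069708
[0.4044 0.0582 0.049 ] [0.3949 0.3166 0.049 ]
```

Request:
drive_tool:
  rows: "1 -0.5 -1.87 0 0 0 0;1 -0.5 -1.87 0 0 0 0;1 -0.5 -1.87 0 0 0 0;1 -0.5 -1.87 0 0 0 0;1 -0.5 -1.87 0 0 0 0"

```text
time: 3.62
ee_pos: [0.5162, 0.1248, 0.0611]
orientation: [-0.248, -3.132, -0.001]
contact_force: [0.2, 1.4, -0.8]
gripper_width: 0.157
finger_force: 30.0
```

Request:
drive_tool:
  rows: "1 -0.5 -1.87 0 0 0 0;1 -0.5 -1.87 0 0 0 0;1 -0.5 -1.87 0 0 0 -0.09;1 0 0 0 0 0 -0.1;1 0 0 0 0 0 0"

```text
time: 4.03
ee_pos: [0.5224, 0.0663, 0.0611]
orientation: [-0.053, 3.141, -0.0]
contact_force: [0.2, -1.1, -1.2]
gripper_width: 0.161
finger_force: 30.0
```

```bash
python3 - <<'E'
from h import *
go([.5243,.0252,.061],tooldown(np.pi/2+.034));print(get_obs()["moment"],get_obs()["finger_force"])
E
```

```text
t 4.0333 tcp [0.5224 0.0663 0.0611] F [ 0.2254 -1.0977 -1.1986] w 1.414568051710775 j [-0.005   0.4609  1.8346 -0.0002  0.846  -1.6095]
shift cm (tool) [-0.0463 -4.1093  0.0073] n 0.9855154514077661 rot [-0.0002  0.0001 -0.0001] 0.0018433114410359084
[-0.0634 -0.0216 -0.0232] 29.99841034412384
```

Request:
drive_tool:
  rows: "1 -0.05 -1.5 0 0 0 0;1 0 -1.5 0 0 0 0;1 0 -1.3 0 0 0 0;1 0 0 0 0 0 0"

```text
time: 4.37
ee_pos: [0.5241, 0.0229, 0.061]
orientation: [0.046, -3.141, 0.001]
contact_force: [0.2, -1.0, -2.2]
gripper_width: 0.154
finger_force: 30.0
```

```bash
python3 - <<'E'
from h import *
m=camera_model("wrist");im=capture("wrist")
cv2.imwrite("pics/w3.png",cv2.resize(im[190:330,120:320,::-1],(800,560),interpolation=cv2.INTER_CUBIC))
cv2.imwrite("w3_raw.png",im[:,:,::-1]);np.save("w3.npy",m["pose"])
go([.5243,.0172,.061],tooldown(np.pi/2+.034))
E
```

```text
t 4.4167 tcp [0.524  0.0237 0.061 ] F [-0.3544 -0.1663 -1.9814] w 1.402951487921877 j [-0.0865  0.4589  1.8389 -0.0003  0.8441 -1.6864]
shift cm (tool) [-0.0154 -0.6461 -0.0003] n 0.15498059249663654 rot [-0.0002 -0.0004 -0.0047] 0.03756275577150055
```

View pics/w3.png

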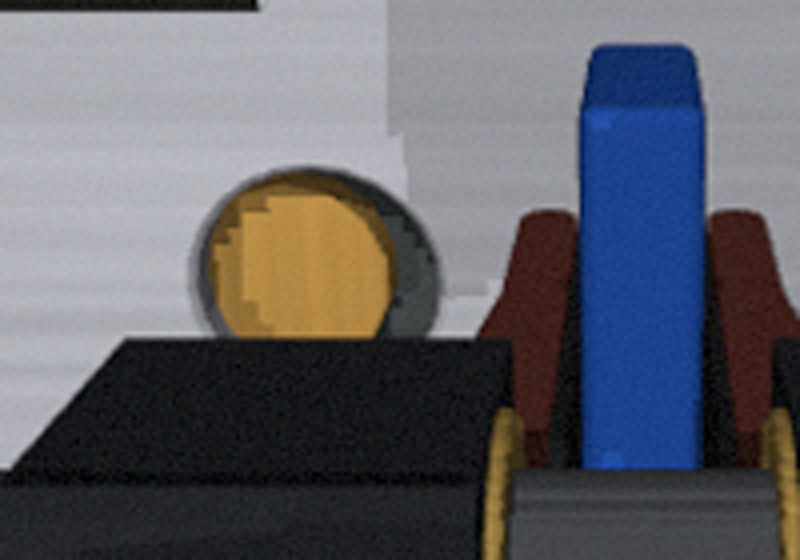

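The pin shows through the hole. In the crop, the hole rim spans x 190 to 440 with its top at y 165, and the pin's right edge is at x 395. I'll turn this into an offset by projecting circles and comparing.

```bash
python3 - <<'E'
from h import *
m=camera_model("wrist");m["pose"]=np.load("w3.npy")
from scipy.optimize import least_squares as LS
t=np.linspace(0,2*np.pi,360)
def circ(x,y,z,r):
    q=np.array([proj(m,[x+r*np.cos(a),y+r*np.sin(a),z]) for a in t]);return (q+.5-[120,190])*4
h=LS(lambda p:(lambda c:[c[:,0].min()-190,c[:,0].max()-441,c[:,1].min()-165])(circ(p[0],p[1],.055,.017)),[.527,-.02]);print("hole",h.x,h.fun)
# pin right arc points: (395,275),(388,310),(372,215),(382,235)
pts=np.array([[396,275],[389,312],[379,225],[391,245]])
def f(p):
    c=circ(p[0],p[1],.0475,.015);return [np.abs(np.linalg.norm(c-q,axis=1)).min()*np.sign(np.linalg.norm(q-c.mean(0))-np.linalg.norm(c[np.linalg.norm(c-q,axis=1).argmin()]-c.mean(0))) for q in pts]
g=LS(f,[.527,-.025],diff_step=1e-4);print("pin",g.x,g.fun)
d=g.x-h.x;print("move world",d)
E
```

```text
hole [ 0.5265 -0.0214] [ 1.5209 -1.5259 -0.075 ]
pin [ 0.5284 -0.0268] [-0.71   -0.373  -0.8005  0.8981]
move world [ 0.0018 -0.0054]
```

Request:
drive_tool:
  rows: "1 -0.17 -0.53 0 0 0 0;1 0 0 0 0 0 0;1 0 0 0.1 0 0 0;1 0 0 0.1 0 0 0;1 0 0 0 0 0 0"

```text
time: 4.83
ee_pos: [0.5259, 0.0192, 0.059]
orientation: [0.051, -3.141, 0.001]
contact_force: [1.9, -1.8, -5.0]
gripper_width: 0.162
finger_force: 30.0
```

Request:
drive_tool:
  rows: "1 0 0 0.1 0 0 0;1 0 0 0.1 0 0 0;1 0 0 0 0 0 0"

```text
time: 5.08
ee_pos: [0.5259, 0.019, 0.057]
orientation: [0.051, -3.141, 0.001]
contact_force: [0.7, -1.3, -4.4]
gripper_width: 0.157
finger_force: 30.0
```

Request:
drive_tool:
  rows: "1 0 0 0.12 0 0 0;1 0 0 0.12 0 0 0;1 0 0 0.12 0 0 0;1 0 0 0.12 0 0 0;1 0 0 0 0 0 0"

```text
time: 5.5
ee_pos: [0.5259, 0.019, 0.0521]
orientation: [0.051, -3.141, 0.0]
contact_force: [0.4, -2.8, -5.9]
gripper_width: 0.158
finger_force: 30.0
```

Request:
drive_tool:
  rows: "4 0 0 0 0 0 0;4 0 0 0 0 0 0;4 0 0 0 0 0 0;4 0 0 0 0 0 0;4 0 0 0 0 0 0"

```text
time: 5.92
ee_pos: [0.5261, 0.0192, 0.0526]
orientation: [-0.051, 3.141, -0.0]
contact_force: [-0.4, 0.1, -0.4]
gripper_width: 0.451
finger_force: 0.0
```

Request:
drive_tool:
  rows: "4 0 0 -2 0 0 0;4 0 0 -3.5 0 0 0;4 0 0 -3.5 0 0 0;4 0 0 -3.5 0 0 0;4 0 0 -3.5 0 0 0"

```text
time: 6.33
ee_pos: [0.5255, 0.0192, 0.2141]
orientation: [0.051, -3.141, -0.0]
contact_force: [0.5, 0.1, -0.7]
gripper_width: 0.458
finger_force: 0.0
```

```bash
python3 - <<'E'
from h import *
im=capture("top");a=im[140:260,250:400,::-1]
w=capture("wrist");m=camera_model("wrist");np.save("w4.npy",m["pose"])
A=cv2.resize(a,(600,480),interpolation=cv2.INTER_CUBIC)
cv2.imwrite("pics/seat.png",A);cv2.imwrite("w4_raw.png",w[:,:,::-1])
cv2.imwrite("pics/w4.png",cv2.resize(w[:,:,::-1],(800,600),interpolation=cv2.INTER_CUBIC))
print(get_obs()["ee_pos"])
E
```

```text
[0.53   0.0188 0.2183]
```

View pics/seat.png

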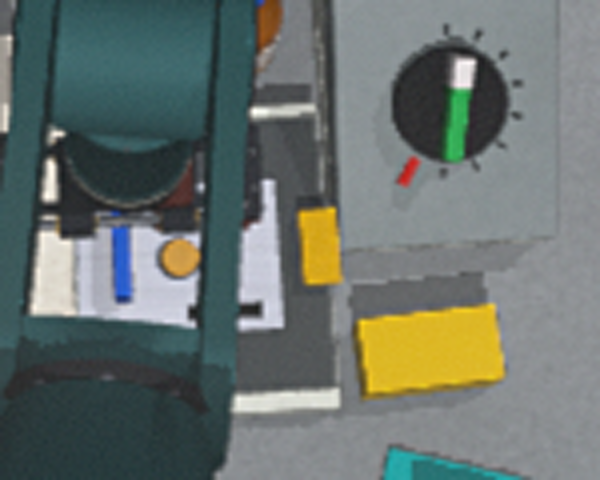

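View pics/w4.png

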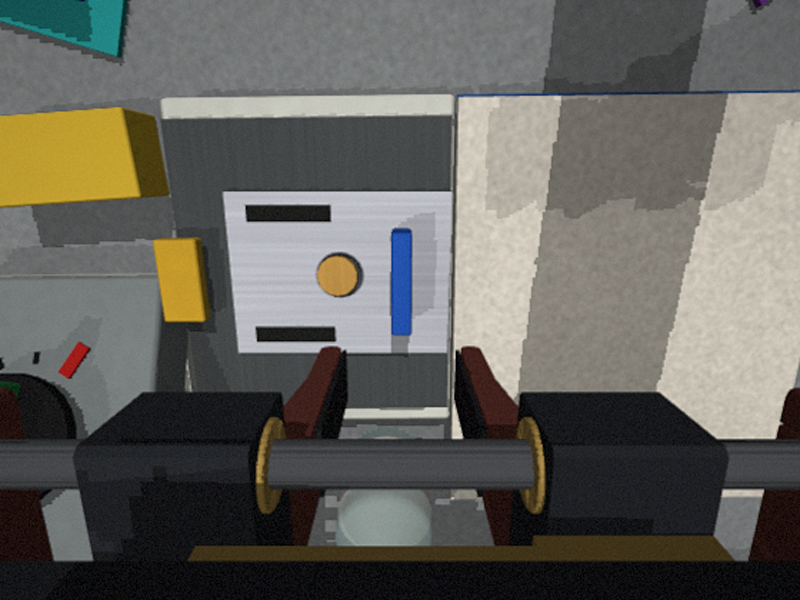

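The plate is down flat and square: the pin is inside the hole at (339,275), and the plate's edge is parallel to the shelf edge with an even gap. In the top crop, the wheel bar runs from the white end at (463,58) to the green end at (455,160).

```bash
cat >> h.py <<'E'
S=R.from_euler('z',.034).as_matrix();n=S@[-np.sin(.4363),0,np.cos(.4363)];up=S@[np.cos(.4363),0,np.sin(.4363)];rt=-S[:,1]
W=np.array([.6412,-.2338,.1])
def wheelM(th):
    b=np.cos(th)*up+np.sin(th)*rt;return np.c_[-b,np.cross(-n,-b),-n]
def topplane(u,v,out,shift=np.array([.0023,.0022,0])):
    m=camera_model("top");P=m["pose"];d=P[:3,:3]@[(u-m["cx"])/m["fx"],(v-m["cy"])/m["fy"],1]
    c=P[:3,3]+shift;q=W+n*out;return c+d*(n@(q-c))/(n@d)
E
python3 - <<'E'
from h import *
g=lambda x,y,o:topplane(250+(x-1.5)/4,140+(y-1.5)/4,o)
a,b=g(463,57,.05),g(455,161,.05);d=a-b
print("len",np.linalg.norm(d),"th",np.arctan2(d@rt,d@up),"centre off",((a+b)/2-W-.05*n)@np.c_[up,rt])
a,b=g(392,101,.02),g(508,101,.02);c,d=g(450,44,.02),g(450,162,.02);print("disc",np.linalg.norm(a-b),((a+b)/2-W)@rt,((c+d)/2-W-.02*n)@up,np.linalg.norm(c-d))
go(W+n*.126,wheelM(.08))
E
```

```text
len 0.07936139239246129 th 0.07994891808324023 centre off [-0.0003  0.0004]
disc 0.08966198106585373 -0.0008152941015392067 -0.0005085372256754011 0.0916735405813299
t 6.4333 tcp [0.53   0.0188 0.2183] F [ 1.0921  0.0219 -0.0733] w 3.9766289653953293 j [-0.0948  0.2571  1.6741  0.      1.1993 -1.6979]
shift cm (tool) [ -4.9707 -25.617    0.5019] n 6.258908105177287 rot [-0.0188 -0.4249  0.0774] 3.458649457413467
```

Request:
drive_tool:
  rows: "5 -0.6 -3.2 0 0 0 0;5 -0.6 -3.2 0 0 0 0;5 -0.6 -3.2 0 0 0 0;5 -0.6 -3.2 0 0 0 0;5 -0.6 -3.2 0 0 0 0"

```text
time: 6.85
ee_pos: [0.5607, -0.1411, 0.2116]
orientation: [0.051, -3.14, -0.001]
contact_force: [0.2, -0.1, 0.7]
gripper_width: 0.569
finger_force: 0.0
```

Request:
drive_tool:
  rows: "5 -0.6 -3.2 0 0 0 0;5 -0.6 -3.2 0 0 0 0;5 -0.6 -3.2 0 0 0 0;5 0 0 0 -0.005 -0.106 0.02;5 0 0 0 -0.005 -0.106 0.02"

```text
time: 7.27
ee_pos: [0.5843, -0.238, 0.2111]
orientation: [0.015, 2.926, 0.018]
contact_force: [-0.4, 0.9, 0.2]
gripper_width: 0.569
finger_force: 0.0
```

Request:
drive_tool:
  rows: "5 0 0 0 -0.005 -0.106 0.02;5 0 0 0 -0.005 -0.106 0.02;5 0 0 0 0 0 0;5 0 0 0 0 0 0;5 0 0 0 0 0 0"

```text
time: 7.68
ee_pos: [0.583, -0.236, 0.213]
orientation: [0.066, 2.718, 0.035]
contact_force: [0.7, -0.4, -0.3]
gripper_width: 0.571
finger_force: 0.0
```

```bash
python3 - <<'E'
from h import *
m=camera_model("wrist");w=capture("wrist");np.save("w5.npy",m["pose"])
cv2.imwrite("pics/w5.png",cv2.resize(w[:,:,::-1],(800,600),interpolation=cv2.INTER_CUBIC))
go(W+n*.026,wheelM(.08))
b=np.cos(.08)*up+np.sin(.08)*rt;s=np.cross(n,b)
for x,y in((.039,.007),(.039,-.007),(-.039,-.007),(-.039,.007)):print(proj(m,W+n*.05+b*x+s*y)/.7)
E
```

```text
t 7.7333 tcp [ 0.5839 -0.2362  0.2134] F [1.0397 0.5822 0.0868] w 4.984653896133749 j [-0.656   0.2501  1.7944  0.3752  0.7984 -2.4023]
shift cm (tool) [-0.5204  0.0836 10.0947] n 2.4240874788507285 rot [-0.0003 -0.0121 -0.0018] 0.09821871773489471
[413.444  396.0615]
[388.1973 396.1556]
[386.6986 256.0685]
[413.9198 255.9658]
```

View pics/w5.png

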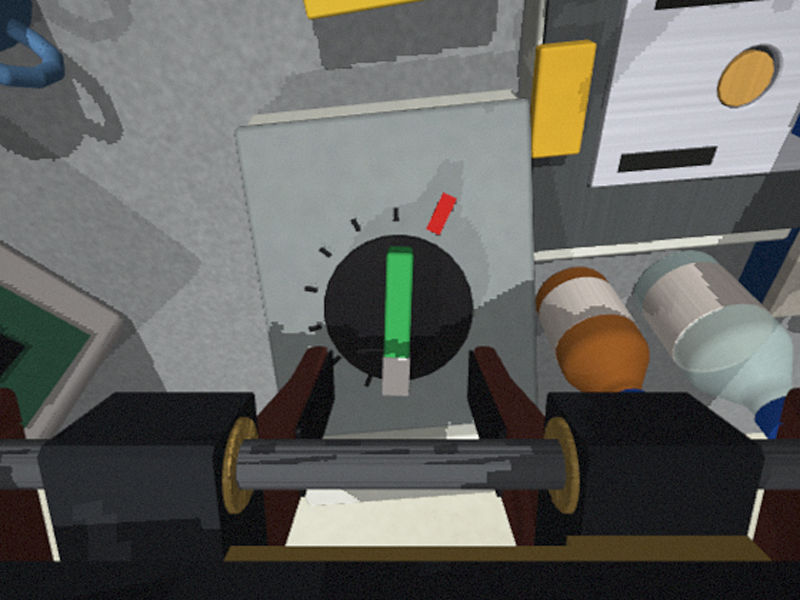

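The bar's green end is at about (400,253) and its white end at (396,396). That matches the prediction within about 1 mm, with the bar about 0.03 rad further clockwise. I'll go in.

Request:
drive_tool:
  rows: "5 -0.5 0.08 2 0 -0.012 0.025;5 0 0 2.5 0 0 0;5 0 0 2.5 0 0 0;5 0 0 2 0 0 0;5 0 0 0 0 0 0"

```text
time: 8.15
ee_pos: [0.6262, -0.2323, 0.1297]
orientation: [0.097, 2.708, 0.047]
contact_force: [-0.1, -0.6, 0.8]
gripper_width: 0.569
finger_force: 0.0
```

Request:
drive_tool:
  rows: "5 0 0 0 0 0 0;5 0 0 0 0 0 0"

```text
time: 8.32
ee_pos: [0.6259, -0.2335, 0.1339]
orientation: [0.098, 2.703, 0.043]
contact_force: [0.3, -0.2, -0.1]
gripper_width: 0.569
finger_force: 0.0
```

```bash
python3 -c "
from h import *
go(W+n*.026,wheelM(.105))"
```

```text
t 8.3167 tcp [ 0.6259 -0.2335  0.1339] F [ 0.2588 -0.2248 -0.1328] w 5.008863394802283 j [-0.6077  0.4006  1.8134  0.4527  0.6188 -2.4365]
shift cm (tool) [ 0.0396 -0.0824  1.1145] n 0.2681683815916523 rot [ 0.0005  0.0008 -0.0017] 0.015311085355699703
```

Request:
drive_tool:
  rows: "5 0.04 -0.1 0.5 0 0 0;5 0 0 0.6 0 0 0;5 0 0 0 0 0 0;1 0 0 0 0 0 0;1 0 0 0 0 0 0"

```text
time: 8.73
ee_pos: [0.6287, -0.2342, 0.1229]
orientation: [0.101, 2.704, 0.043]
contact_force: [-0.8, -0.5, 0.0]
gripper_width: 0.457
finger_force: 0.0
```

Request:
drive_tool:
  rows: "1 0 0 0 0 0 0;1 0 0 0 0 0 0;1 0 0 0 0 0 0;1 0 0 0 0 0 0;1 0 0 0 0 0 0"

```text
time: 9.15
ee_pos: [0.6287, -0.2363, 0.1228]
orientation: [0.101, 2.704, 0.039]
contact_force: [-2.3, -7.4, -2.1]
gripper_width: 0.158
finger_force: 30.0
```

Request:
drive_tool:
  rows: "1 0 0 0 0 0 0;1 0 0 0 0 0 0;1 0 0 0 0 0 0"

```text
time: 9.4
ee_pos: [0.6287, -0.2363, 0.1227]
orientation: [0.101, 2.704, 0.039]
contact_force: [-2.8, -6.9, -2.0]
gripper_width: 0.156
finger_force: 30.0
```

Request:
drive_tool:
  rows: "1 0 -0.2 0 0 0 0;1 0 0 0 0 0 0.1;1 0 0 0 0 0 0.12;1 0 0 0 0 0 0.12;1 0 0 0 0 0 0"

```text
time: 9.82
ee_pos: [0.6287, -0.2364, 0.1227]
orientation: [0.564, 2.655, 0.146]
contact_force: [-1.5, -1.5, 1.1]
gripper_width: 0.157
finger_force: 30.0
```

```bash
python3 -c "
from h import *
go(W+n*.026,wheelM(.445));print(get_obs()['moment'])"
```

```text
t 9.8167 tcp [ 0.6287 -0.2364  0.1227] F [-1.5041 -1.5307  1.138 ] w 1.3819134336337522 j [-0.6089  0.4214  1.8144  0.4661  0.6001 -2.108 ]
shift cm (tool) [-0.0693  0.2752 -0.0103] n 0.06809404672563509 rot [ 0.0004  0.     -0.0077] 0.06194891804736325
[-0.0022  0.2468 -0.0954]
```

Request:
drive_tool:
  rows: "1 0 0 0 0 0 0.12;1 0 0 0 0 0 0.12;1 0 0 0 0 0 0.12;1 0 0 0 0 0 0.12;1 0 0 0 0 0 0.12"

```text
time: 10.23
ee_pos: [0.6287, -0.2364, 0.1227]
orientation: [1.338, 2.403, 0.315]
contact_force: [-2.0, -2.6, 0.8]
gripper_width: 0.156
finger_force: 30.0
```

Request:
drive_tool:
  rows: "1 0 0 0 0 0 0.12;1 0 0 0 0 0 0.12;1 0 0 0 0 0 0.12;1 0 0 0 0 0 0.12;1 0 0 0 0 0 0.12"

```text
time: 10.65
ee_pos: [0.6287, -0.2364, 0.1227]
orientation: [2.034, 1.945, 0.466]
contact_force: [-1.5, -2.2, 1.1]
gripper_width: 0.16
finger_force: 30.0
```

Request:
drive_tool:
  rows: "1 0 0 0 0 0 0.12;1 0 0 0 0 0 0.12;1 0 0 0 0 0 0.12;1 0 0 0 0 0 0.12;1 0 0 0 0 0 0"

```text
time: 11.07
ee_pos: [0.6287, -0.2364, 0.1227]
orientation: [2.497, 1.441, 0.565]
contact_force: [-1.7, -2.1, 0.7]
gripper_width: 0.162
finger_force: 30.0
```

```bash
python3 -c "
from h import *
go(W+n*.026,wheelM(3.665));print(get_obs()['moment'])"
```

```text
t 11.0667 tcp [ 0.6287 -0.2364  0.1227] F [-1.748  -2.0681  0.7343] w 1.4214142728034984 j [-0.6089  0.4214  1.8144  0.4661  0.6    -0.4315]
shift cm (tool) [ 0.2813  0.0399 -0.0092] n 0.0681610946299128 rot [-0.0003 -0.0004  1.5358] 12.286327663383329
[-0.0706  0.2979 -0.0639]
```

Request:
drive_tool:
  rows: "1 0 0 0 0 0 0.12;1 0 0 0 0 0 0.12;1 0 0 0 0 0 0.12;1 0 0 0 0 0 0.12;1 0 0 0 0 0 0.12"

```text
time: 11.48
ee_pos: [0.6286, -0.2364, 0.1227]
orientation: [2.915, 0.665, 0.651]
contact_force: [-2.0, -2.3, 1.2]
gripper_width: 0.157
finger_force: 30.0
```

Request:
drive_tool:
  rows: "1 0 0 0 0 0 0.12;1 0 0 0 0 0 0.12;1 0 0 0 0 0 0.12;1 0 0 0 0 0 0.12;1 0 0 0 0 0 0.12"

```text
time: 11.9
ee_pos: [0.6287, -0.2364, 0.1227]
orientation: [-3.013, 0.228, -0.666]
contact_force: [-1.7, -1.7, 1.9]
gripper_width: 0.159
finger_force: 30.0
```

Request:
drive_tool:
  rows: "1 0 0 0 0 0 0.12;1 0 0 0 0 0 0.12;1 0 0 0 0 0 0.096;1 0 0 0 0 0 0;1 0 0 0 0 0 0"

```text
time: 12.32
ee_pos: [0.6287, -0.2364, 0.1227]
orientation: [-2.872, 0.706, -0.631]
contact_force: [-2.2, -1.2, 1.8]
gripper_width: 0.16
finger_force: 30.0
```

```bash
python3 -c "
from h import *
go(W+n*.026,wheelM(3.665));print(get_obs()['moment'])"
```

```text
t 12.3167 tcp [ 0.6287 -0.2364  0.1227] F [-2.1977 -1.2408  1.8064] w 1.4103924958077054 j [-0.6089  0.4214  1.8145  0.4662  0.6     1.0968]
shift cm (tool) [ 0.0546 -0.2769 -0.0083] n 0.0677032609757249 rot [-0.0004 -0.      0.0074] 0.059559788338037746
[ 0.0763  0.2276 -0.0646]
```

Request:
drive_tool:
  rows: "5 0 0 0 0 0 0.007;5 0 0 0 0 0 0;5 0 0 0 0 0 0;5 0 0 0 0 0 0;5 0 0 0 0 0 0"

```text
time: 12.73
ee_pos: [0.6286, -0.2359, 0.1224]
orientation: [-2.865, 0.723, -0.628]
contact_force: [0.3, -0.4, 1.0]
gripper_width: 0.498
finger_force: 0.0
```

Request:
drive_tool:
  rows: "5 0 0 -2 0 0 0;5 0 0 -3.5 0 0 0;5 0 0 -3.5 0 0 0;5 0 0 -3.5 0 0 0;5 0 0 -3 0 0 0"

```text
time: 13.15
ee_pos: [0.5624, -0.2384, 0.2649]
orientation: [-2.865, 0.723, -0.63]
contact_force: [0.5, -0.6, 0.6]
gripper_width: 0.569
finger_force: 0.0
```

Request:
drive_tool:
  rows: "5 0 0 -3 0 0 0;5 0 0 -3 0 0 0;5 0 0 0 0 0 0;5 0 0 0 0 0 0;5 0 0 0 0 0 0"

```text
time: 13.57
ee_pos: [0.5376, -0.2391, 0.3167]
orientation: [-2.864, 0.724, -0.628]
contact_force: [-0.1, 0.5, -0.2]
gripper_width: 0.57
finger_force: 0.0
```

```bash
python3 - <<'E'
from h import *
a=capture("top")[130:260,240:400,::-1];w=capture("scene")[180:340,150:380,::-1];np.save("w6.npy",camera_model("wrist")["pose"])
x=capture("wrist")[:,:,::-1]
out=np.zeros((600,800,3),np.uint8)
out[:325,:400]=cv2.resize(a,(400,325),interpolation=cv2.INTER_CUBIC);out[:278,400:]=cv2.resize(w,(400,278),interpolation=cv2.INTER_CUBIC)
out[330:600,:360]=cv2.resize(x,(360,270),interpolation=cv2.INTER_AREA)
out[300:600,400:]=cv2.resize(x,(400,300),interpolation=cv2.INTER_AREA)
cv2.imwrite("pics/fin.png",out);cv2.imwrite("top_fin.png",a);cv2.imwrite("w_fin.png",x)
print(get_obs()["ee_pos"],get_obs()["gripper_width"],get_obs()["contact_force"])
E
```

```text
[ 0.5375 -0.2386  0.3154] 0.5680428503388048 [-0.4499  0.1839  0.1672]
```

View pics/fin.png

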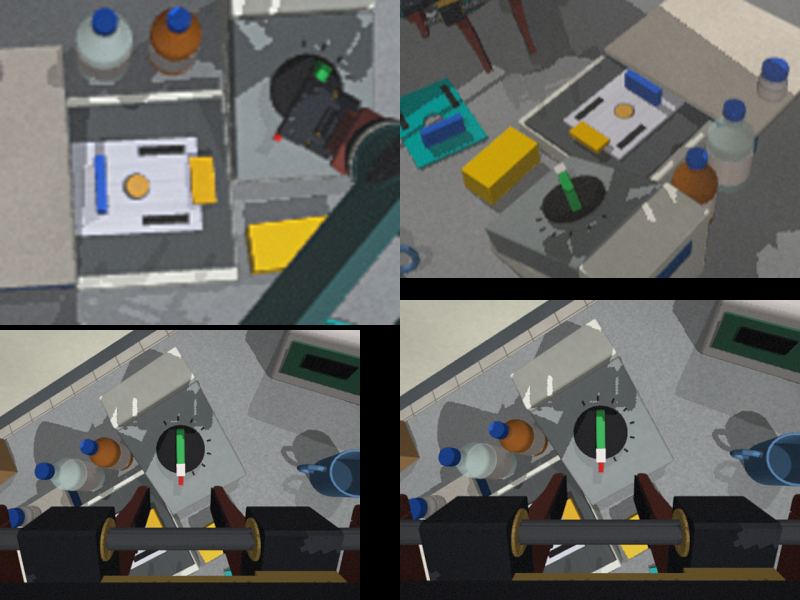

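The white end at (600,455) points straight at the red mark at (600,467). The jaw overlaps the seated plate's edge, the plate is square round the pin, and the bystanders in view are where they were. I'm handing in.

```bash
python3 -c "
from bench import *
print(hand_in())"
```

```text
the job is handed in; nothing more can be done
None
```

The job is handed in: the plate is down flat and square on the pin, the handwheel's white end is at the red mark with the jaw over the plate's edge, and the other things in view looked undisturbed (about 14 s used).

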